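Lower a ball float into the leaning dip pot

TASK

Take the steel ball float by its stem and lower it, ball first, all the way to the bottom of the deep leaning pot, still holding it until the ball is down there; then let go and leave it lying in the pot. It is a thin hollow float, so do it gently: do not drop it or knock it against the pot. Leave the sleeve, the tape roll and the nut driver where they are.

Things in the scene. Friction and masses are not known exactly. Their poses are not given: they have to be found in the camera images.
- float: hollow steel ball float, 0.12 kg, standing on the bench, stem up, round about its z; origin at the centre of its underside, z up the stem. Along z from the origin: flat foot 40 mm wide at 0; ball 70 mm in diameter, centre at 38 mm; brass collar 22 mm wide up to 79 mm; plain stem 14 mm in diameter up to 165 mm; brass head disc 24 mm wide up to the top at 172 mm. Tips over if pushed.
- float_ball (a point): centre of the float's ball, 38 mm along z from the float's origin
- float_grip (a point): good grip point on the axis of the stem, 140 mm along z from the float's origin; any yaw of the fingers will do
- pot: deep round aluminium pot, fixed, open at the mouth, leaning 0.66 rad (38 degrees) from upright. Origin at the centre of its underside, 63.5 mm above the bench; its z runs out through the mouth; y is level; it leans to its own -x, roughly to the robot's right. Outside 138 mm in diameter, 155 mm long; inside 130 mm in diameter, floor at z = 5 mm, rim at z = 155 mm.
- pot_floor (a point): centre of the pot's inner floor; the inner corner on the pot's -x side is the lowest place, where the ball settles after it is let go (ball centre then 40 to 48 mm above the pot's underside along its z), the stem leaning on the rim
- pot_mouth (a point): centre of the pot's mouth, in the plane of the rim, about 186 mm above the bench. The pot sits in a dark steel stand with two upright cheeks, 120 mm high, outer faces 80 mm either side of the pot's axis
- sleeve: bystander: black sleeve standing on the bench, 71 mm in diameter, 53 mm high; origin at the centre of its underside
- tape: bystander: roll of tape lying flat, 102 mm in diameter, 47 mm high; origin at the centre of its underside
- driver: bystander: nut driver with a green grip lying on the bench, 136 mm long along its y, 34 mm thick; origin at the centre of its underside

How it is judged:
On the way:
1. the ball is at the bottom of the pot (its centre less than 65 mm above the pot's underside, along the pot) while the fingers still hold the float (z of float_ball in the frame of pot between 0.02 and 0.065 m and distance between float_ball and pot_floor below 0.08 m and contact force between the fingers and float above 1 N), for 0.2 s.
At the end, for the whole second after the job is handed in: the float is released and at rest in the pot with its ball on the pot's floor (ball centre less than 60 mm above the pot's underside, along the pot) (z of float_ball in the frame of pot between 0.02 and 0.06 m and distance between float_ball and pot_floor below 0.08 m and linear speed of float below 0.03 m/s and contact force between the fingers and float below 0.1 N); the robot touches nothing.
It fails at once if the float is knocked or pressed against the pot with more than 60 N (contact force between float and pot above 60 N).
It fails at once if the sleeve is moved by more than 30 mm (distance of sleeve from where it was at the start of the episode above 0.03 m).
It fails at once if the tape roll is moved by more than 30 mm (distance of tape from where it was at the start of the episode above 0.03 m).
It fails at once if the nut driver is moved by more than 30 mm (distance of driver from where it was at the start of the episode above 0.03 m).
It also fails if it takes over 42 s, if anything falls off the work surface, if the arm or the gripper's body presses on something with over 40 N, if the wrist force passes 120 N, or if a joint passes its speed limit or range.

ROBOT

A 7-joint arm with a two-finger parallel gripper is mounted at the origin on the work surface; the furniture and walls round the work are solid. World frame = base frame: x ahead of the robot, y to its left, z up, the work surface at z = 0. Lengths are in m, angles in rad, forces in N, time in s.
With the tool pointing down it reaches from about 0.425 to 0.875 m from the base axis. Payload 4.7 kg.
Tool frame: the origin (TCP) lies at the very end of the fingers, on their centre line; the grasp point (between the pads) lies manip.pinch_z behind it (manip.pinch_z is the distance from the TCP to the grasp point, in m); z points along the fingers, y is the line along which they close (so a half turn about z gives the same grasp; the last joint's range is limited). The gripper opens to 87 mm and grips with 3 to 60 N. Pads are 19 mm wide; open, the fingers measure 117 mm over their backs; the gripper's body (75 mm by 190 mm) begins 51 mm behind the grasp point.
Start: joints at [1.122, 0.321, -0.07, 1.45, 0.023, 1.371, -0.057], TCP at [0.29, -0.582, 0.223] pointing down, gripper open.
Joint ranges: [-2.86, 2.86], [-0.3, 2.09], [-1.38, 1.24], [0.06, 2.45], [-1.56, 4.7], [0.09, 2.05], [-2.69, 2.69]. Speed limits (rad/s): [2.57, 2.57, 3.14, 3.14, 3.14, 3.14, 3.14].

INTERFACE

Orientations are given as [roll, pitch, yaw] about the fixed x, y, z axes, in that order (R = Rz(yaw) Ry(pitch) Rx(roll)).
In Python, from workcell import manip, cam gives the robot as it stands (manip), with the cameras (cam). Calls block until the motion is done:
- manip.move_pose(position, orientation): joint-space move of the TCP to a pose.
- manip.movel(position, rotation=None, rate=0.15): straight line of the TCP; rotation=None keeps the orientation; rate is the mean speed in m/s.
- manip.movej(angles): joint-space move.
- manip.open_gripper() and manip.close_gripper(grasp_force=None): open the fingers fully, or close them until they stop; grasp_force is the grip in N (None keeps the last).
- manip.dwell(seconds).
- manip.solve_ik(position, orientation): joint angles nearest the present ones, or None.
- cam.snapshot(name): name is "scene" or "top"; returns a dict with "img" (400x640x3 uint8, red, green, blue), "vfov" (degrees; the focal length in pixels is half the picture's height over the tangent of half this angle, whatever the lens; pixels are square), "cx", "cy" (the principal point, pixels), "cam_to_world" (4x4, takes a point from camera to world coordinates). Camera axes: x right, y down, z forward; pixel columns grow to the right and rows downward; lengths in m; the calibration is good to about 2 mm. A picture is of the moment at which its call begins. There is no depth.
A pose or a line that the arm cannot do raises manip.Unreachable and nothing moves.
- manip.sign_off(): hands the job in; it is judged then, once.
Readings, each from a call of its own:
- manip.current_clock(): time.
- manip.current_qpos(): joint angles.
- manip.current_qvel(): joint speeds.
- manip.current_effort(): joint torques, N m.
- manip.current_eef_pos(): TCP position.
- manip.current_orientation(): TCP orientation.
- manip.current_ft_force(): force on the tool from outside, world axes, zero at the start.
- manip.current_torque(): the same for the moment, N m.
- manip.current_finger_gap(): finger opening in m.
- manip.current_gripper_force(): force on a finger pad.
Only numpy, scipy, OpenCV 4.12 (cv2) and the standard library are available. Lean on these libraries where they do the work, as an engineer would, in place of code of your own. Each camera call takes 0.05 s, during which the arm holds its last target. There are 200 camera calls.

## Working session

There is one attempt and no reset: what is moved stays moved. The work goes in short steps, each a Python script; the robot and the scene stay as the last script left them, time stands still between calls to the robot, and variables do not carry over. Pictures are saved under pics/ and viewed, at most 10 in all, crops included, and the job is handed in when it is done.

```bash
mkdir -p pics; python3 - <<'E'
from workcell import manip, cam
import cv2,numpy as np
for n in("scene","top"):
    s=cam.snapshot(n); cv2.imwrite(f"pics/{n}0.png",s["img"][:,:,::-1]); print(n,s["vfov"],s["cx"],s["cy"],np.round(s["cam_to_world"],4).tolist())
print(manip.pinch_z,manip.current_clock(),manip.current_orientation())
E
```

```text
scene 54.20297487594865 323.10468903258584 197.62555583141247 [[-0.1137, 0.5335, -0.8381, 1.2398], [0.9934, 0.0508, -0.1024, 0.209], [-0.0121, -0.8443, -0.5358, 0.6052], [0.0, 0.0, 0.0, 1.0]]
top 48.455579123940645 322.06173298505354 195.86951897342766 [[0.0062, -0.9838, 0.179, 0.3175], [-0.9993, -0.0128, -0.0357, 0.1311], [0.0374, -0.1786, -0.9832, 1.1], [0.0, 0.0, 0.0, 1.0]]
0.0187 0.1 [-3.13985815e+00  1.10847734e-04  4.62764026e-01]
```

View pics/scene0.png

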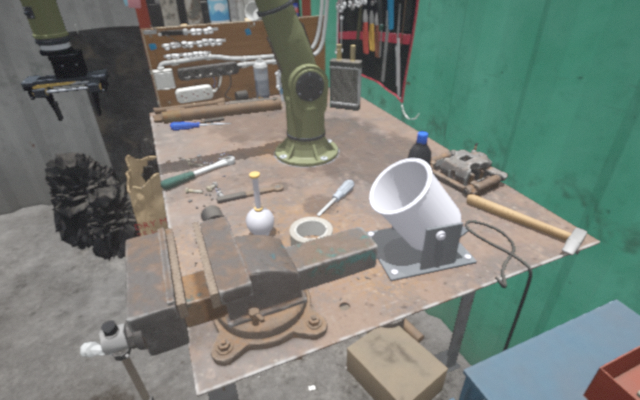

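View pics/top0.png

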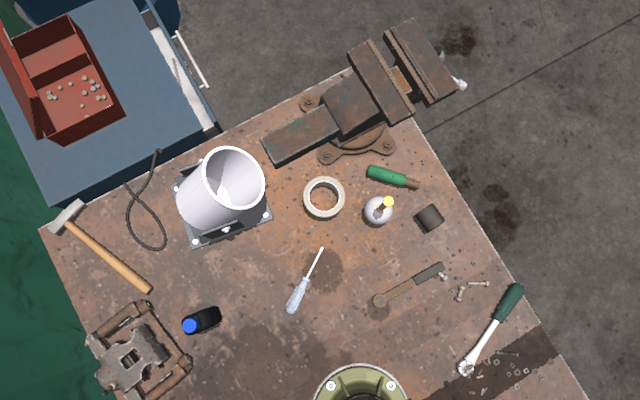

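The scene view shows the float at about (257,210), the pot mouth at (400,190) and the tape at (311,230), with the vice in front. In the top view the float head is at (388,202), the ball at (378,210) and the pot mouth around (235,178). I'll zoom in on both.

```bash
python3 - <<'E'
import cv2,numpy as np
def crop(n,x,y,w,h,k):
    c=cv2.imread(f"pics/{n}0.png")[y:y+h,x:x+w]; return cv2.resize(c,None,fx=k,fy=k,interpolation=cv2.INTER_CUBIC)
a=np.hstack([crop("top",165,140,110,110,3.6363636),crop("top",350,180,100,100,4)])
cv2.imwrite("pics/c1.png",a)
a=np.hstack([crop("scene",360,150,120,130,3.3333333),crop("scene",222,160,80,100,4.33)[:433]])
cv2.imwrite("pics/c2.png",a)
E
```

```text
(no output)
```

View pics/c1.png

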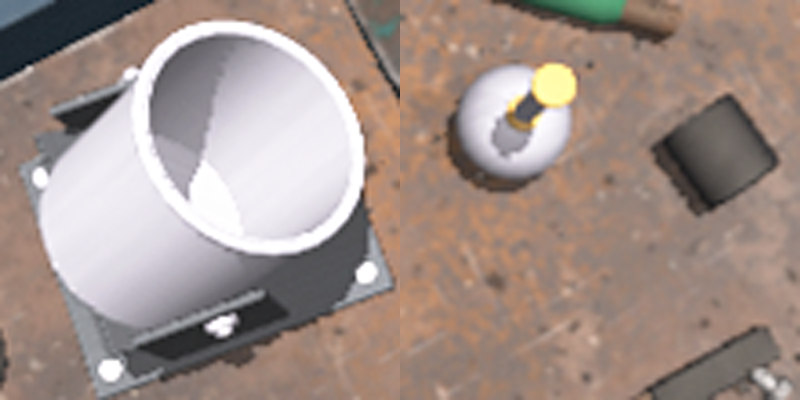

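View pics/c2.png

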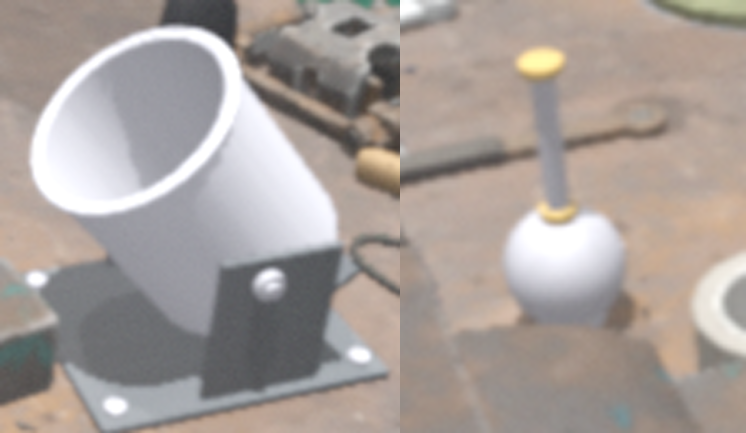

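Crop 1 (top) shows the outer rim ellipse spanning (132..366, 20..255) in the crop, the head at (555,85) and the ball at (515,122). Crop 2 (scene) shows the rim spanning (32..242, 26..213), the head at (540,63) and the ball at (565,265). I'll fit poses to these.

```bash
cat > h.py <<'E'
import numpy as np
from scipy.spatial.transform import Rotation as R
from scipy.optimize import least_squares
from workcell import manip, cam
def proj(s,P):
    T=np.array(s["cam_to_world"]);c=(np.atleast_2d(P)-T[:3,3])@T[:3,:3]
    f=200/np.tan(np.radians(s["vfov"])/2)
    return c[:,:2]/c[:,2:]*f+[s["cx"],s["cy"]]
def potR(yaw): return (R.from_euler("z",yaw)*R.from_euler("y",-0.66)).as_matrix()
E
python3 - <<'E'
from h import *
S=cam.snapshot("scene");T=cam.snapshot("top")
pt=np.array([(132,105),(150,50),(180,30),(222,20),(290,40),(340,90),(366,150),(355,205),(320,240),(262,255),(215,240),(165,190),(140,145)])/3.63636+[165,140]
ps=np.array([(32,150),(60,90),(110,45),(165,26),(215,32),(240,65),(240,95),(215,145),(170,190),(105,213),(60,200),(40,180)])/3.33333+[360,150]
th=np.linspace(0,2*np.pi,720);C=np.c_[.069*np.cos(th),.069*np.sin(th),0*th+.155]
def d(s,p,W):
    q=proj(s,W);D=p[:,None]-q[None];i=np.argmin((D**2).sum(-1),1);D=D[np.arange(len(p)),i]
    n=q[i]-q.mean(0);return (D*n).sum(1)/np.linalg.norm(n,axis=1)
def res(v,sel=3):
    W=C@potR(v[2]).T+[v[0],v[1],.0635]
    return np.r_[d(T,pt,W) if sel&1 else [],d(S,ps,W) if sel&2 else []]
for sel in(3,1,2):
    r=least_squares(res,[.5,.35,1.9],args=(sel,),diff_step=1e-4);print("pot",sel,r.x.round(4),"rms",np.sqrt(np.mean(r.fun**2)).round(2))
    print("  mouth",(potR(r.x[2])@[0,0,.155]+[*r.x[:2],.0635]).round(4))
ob=[(T,.172,np.array([155,85])/4+[350,180]),(T,.038,np.array([115,122])/4+[350,180]),(S,.1685,np.array([140,64])/4.33+[222,160]),(S,.038,np.array([165,265])/4.33+[222,160])]
for z in [ob,ob[:2],ob[2:]]:
    r=least_squares(lambda v:np.concatenate([proj(s,[v[0],v[1],h])[0]-p for s,h,p in z]),[.5,0.])
    print("float",r.x.round(4),r.fun.round(1))
for n,h,p in(("sleeve",.053,(432,214)),("tape",.047,(324,198)),("drv",.017,(392,178))):
    r=least_squares(lambda v:proj(T,[v[0],v[1],h])[0]-p,[.5,0.]);print(n,r.x.round(3))
E
```

```text
pot 3 [0.4776 0.3673 2.0498] rms 1.71
  mouth [0.5214 0.283  0.1859]
pot 1 [0.5128 0.3761 1.6653] rms 1.84
  mouth [0.5218 0.2815 0.1859]
pot 2 [0.4784 0.3697 2.0184] rms 1.23
  mouth [0.5196 0.2841 0.1859]
float [ 0.476  -0.0441] [-0.4  0.3 -0.5  0.2 -0.4  0.4 -0.6  0. ]
float [ 0.4766 -0.0451] [ 0.1  0.  -0.1 -0. ]
float [ 0.475  -0.0432] [ 0.1  0.2 -0.1 -0.2]
sleeve [ 0.467 -0.171]
tape [0.504 0.088]
drv [ 0.563 -0.084]
```

```bash
cat >> h.py <<'E'
def unproj(s,p,h): return least_squares(lambda v:proj(s,[v[0],v[1],h])[0]-p,[.5,0.]).x
E
python3 - <<'E'
from h import *
import cv2
S=cam.snapshot("scene");T=cam.snapshot("top")
bt=[unproj(T,np.array(p)/3.63636+[165,140],.01) for p in((40,178),(110,370),(366,272),(131,75))]
bs=[unproj(S,np.array(p)/3.33333+[360,150],.01) for p in((35,280),(115,405),(360,355))]
print(np.round(bt,4),np.round(bs,4))
d=bt[1]-bt[2];print("top yaw",np.arctan2(d[1],d[0])); d=bt[0]-bt[1];print(np.arctan2(d[1],d[0])); d=bs[2]-bs[1];print("scene",np.arctan2(d[1],d[0]))
out=[]
th=np.linspace(0,2*np.pi,120)
for s,(x,y,w,h) in((T,(165,140,110,110)),(S,(360,150,120,130))):
    k=4;im=cv2.resize(s["img"][y:y+h,x:x+w,::-1],None,fx=k,fy=k,interpolation=cv2.INTER_CUBIC)[:440]
    for yaw,col in((2.04,(0,0,255)),(1.9,(0,160,0))):
        o=np.array([.5214,.283,.1859])-potR(yaw)@[0,0,.155]
        for r,z in((.069,.155),(.065,.155),(.069,0),(.065,.005)):
            q=((proj(s,np.c_[r*np.cos(th),r*np.sin(th),0*th+z]@potR(yaw).T+o)-[x,y]+.5)*k).astype(int)
            cv2.polylines(im,[q],True,col,1)
    out.append(im)
h=min(len(i) for i in out);o=np.hstack([i[:h] for i in out]);cv2.imwrite("pics/ov.png",cv2.resize(o,(800,int(h*800/o.shape[1]))))
E
```

```text
[[0.5286 0.4527]
 [0.399  0.3982]
 [0.4667 0.2303]
 [0.6017 0.3954]] [[0.4644 0.231 ]
 [0.593  0.2846]
 [0.5265 0.4529]]
top yaw 1.9542723564057873
0.3977083749126404
scene 1.9472309499865244
```

View pics/ov.png

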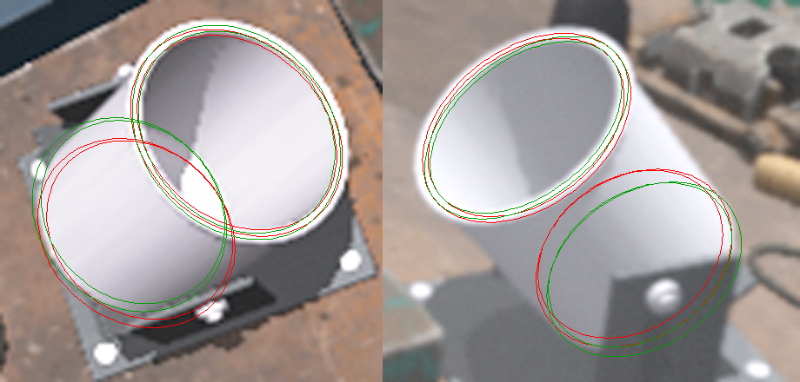

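The pose picture shows the true yaw between the two overlays. The bolts give about 1.95, so I'll use mouth (0.521, 0.283) and yaw 1.952. Next I'll plan the waypoints and check IK.

```bash
cat >> h.py <<'E'
YAW=1.952; MOUTH=np.array([.521,.283,.186]); PR=potR(YAW); PO=MOUTH-PR@[0,0,.155]
FL=np.array([.4758,-.0442]); G=.143; LEAN=.54
def tool(lean,flip):
    y=np.array([-np.sin(YAW),np.cos(YAW),0])*flip; z=np.array([0,0,-1.])
    return (R.from_euler("z",YAW)*R.from_euler("y",-lean)*R.from_euler("z",-YAW)).as_matrix()@np.c_[np.cross(y,z),y,z]
def rpy(M): return R.from_matrix(M).as_euler("xyz")
def tcp_for_ball(px,pz,M,lever=None):   # TCP with ball at pot (px,0,pz), stem along the tool
    return PO+PR@[px,0,pz]-M[:,2]*((G-.038 if lever is None else lever)-manip.pinch_z)
E
python3 - <<'E'
from h import *
for f in(1,-1):
    D=tool(0,f);M=tool(LEAN,f)
    for n,p,m in(("above",[*FL,.25],D),("grasp",[*FL,G-manip.pinch_z],D),("lift",[*FL,.34],D),("pre",tcp_for_ball(-.015,.25,M),M),("mid",tcp_for_ball(-.015,.12,M),M),("down",tcp_for_ball(-.022,.045,M),M),("half",tcp_for_ball(-.015,.25,M),tool(.3,f))):
        q=manip.solve_ik(list(p),list(rpy(m)));print(f,n,np.round(p,3),rpy(m).round(2),None if q is None else np.round(q,2))
print(manip.current_clock(),PO)
E
```

```text
1 above [ 0.476 -0.044  0.25 ] [ 3.14  0.   -1.19] [ 1.4  -0.08 -1.28  1.79 -0.08  1.38 -2.62]
1 grasp [ 0.476 -0.044  0.124] [ 3.14  0.   -1.19] None
1 lift [ 0.476 -0.044  0.34 ] [ 3.14  0.   -1.19] [ 0.65 -0.07 -0.58  1.64 -0.04  1.56 -2.68]
1 pre [0.564 0.177 0.326] [ 3.14  0.54 -1.19] [-0.83  0.41  1.06  1.45 -0.81  1.8  -2.57]
1 mid [0.534 0.251 0.223] [ 3.14  0.54 -1.19] [-1.    0.42  1.07  1.66 -0.84  1.58 -2.56]
1 down [0.519 0.288 0.16 ] [ 3.14  0.54 -1.19] [-1.07  0.48  1.07  1.75 -0.92  1.48 -2.52]
1 half [0.564 0.177 0.326] [ 3.14  0.3  -1.19] [-1.08  0.38  1.22  1.45 -0.62  1.7  -2.66]
-1 above [ 0.476 -0.044  0.25 ] [3.14 0.   1.95] [ 0.72 -0.04 -0.66  1.8  -0.03  1.38  0.45]
-1 grasp [ 0.476 -0.044  0.124] [3.14 0.   1.95] [ 0.68  0.07 -0.66  1.97  0.04  1.12  0.39]
-1 lift [ 0.476 -0.044  0.34 ] [3.14 0.   1.95] [ 0.76 -0.07 -0.68  1.64 -0.04  1.56  0.47]
-1 pre [0.564 0.177 0.326] [ 3.14 -0.54  1.95] [ 0.63  0.4  -0.91  1.39 -0.23  1.57  0.14]
-1 mid [0.534 0.251 0.223] [ 3.14 -0.54  1.95] [ 0.57  0.41 -0.94  1.6  -0.22  1.33  0.11]
-1 down [0.519 0.288 0.16 ] [ 3.14 -0.54  1.95] [ 0.55  0.48 -0.99  1.69 -0.16  1.17  0.06]
-1 half [0.564 0.177 0.326] [ 3.14 -0.3   1.95] [ 0.56  0.33 -0.93  1.39 -0.04  1.56  0.03]
0.3 [0.48564407 0.3712114  0.0635512 ]
```

```bash
python3 - <<'E'
from h import *
import cv2
D=tool(0,-1)
manip.move_pose([*FL,.25],list(rpy(D)))
manip.movel([*FL,G-manip.pinch_z],rate=.12)
f0=manip.current_ft_force()
manip.close_gripper(grasp_force=20)
print(manip.current_finger_gap(),manip.current_gripper_force(),np.round(manip.current_ft_force()-f0,2),manip.current_eef_pos())
manip.movel([*FL,.34],rate=.12)
print(manip.current_finger_gap(),np.round(manip.current_ft_force()-f0,2),manip.current_clock())
a=[cam.snapshot("scene")["img"][60:300,160:400,::-1],cam.snapshot("top")["img"][80:320,260:500,::-1]]
cv2.imwrite("pics/g.png",cv2.resize(np.hstack(a),None,fx=1.66,fy=1.66))
E
```

```text
0.022703744709014533 19.999988973140717 [-1.2  -0.63 -0.52] [ 0.47579788 -0.04416357  0.12428136]
0.023039099689967226 [-0.25 -0.15 -1.57] 6.5667
```

View pics/g.png

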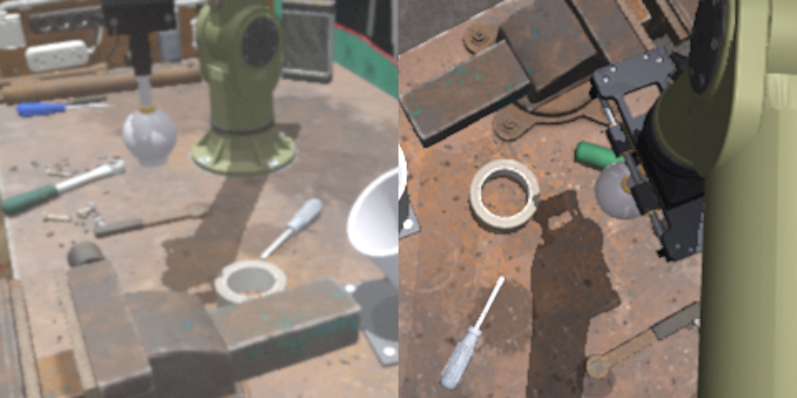

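The picture shows the float hanging straight from the fingers with the ball clear. The 22.7 mm gap means the pads closed on the head disc rather than the 14 mm stem. I'll set it back down and regrip lower.

```bash
sed -i 's/G=.143/G=.136/' h.py; python3 - <<'E'
from h import *
import cv2
manip.movel([*FL,.16],rate=.15); manip.movel([*FL,.1248],rate=.03)
print(manip.current_ft_force().round(2))
manip.open_gripper(); manip.dwell(.3)
im=cam.snapshot("scene")["img"]
print(manip.current_finger_gap())
manip.movel([*FL,G-manip.pinch_z],rate=.03)
manip.close_gripper(grasp_force=20)
print(manip.current_finger_gap(),manip.current_gripper_force())
manip.movel([*FL,.34],rate=.15)
print(manip.current_finger_gap(),manip.current_clock())
b=cam.snapshot("scene")["img"]
cv2.imwrite("pics/g2.png",cv2.resize(np.hstack([im[60:260,180:340,::-1],b[60:260,180:340,::-1]]),None,fx=2.4,fy=2.4))
E
```

```text
[-0.77 -0.12 -0.61]
0.08743911942715912
0.013648924853351918 19.99895311309956
0.013516791614153156 14.1417
```

View pics/g2.png

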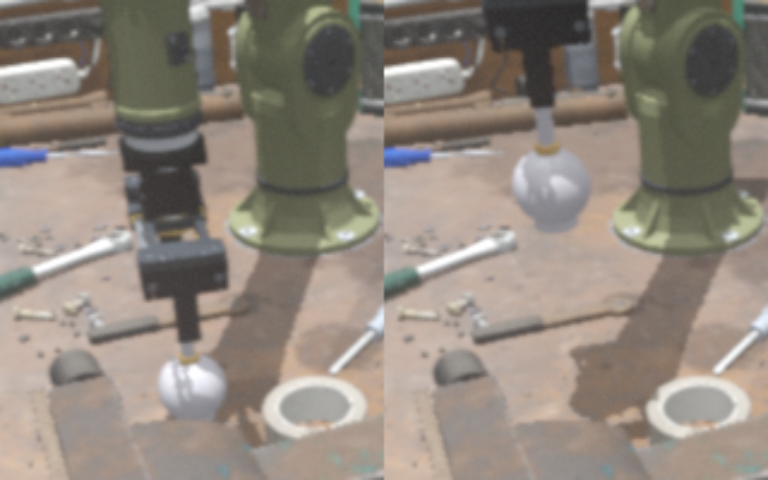

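The gap of 13.6 mm confirms a stem grip, and the float hangs vertical. Next I'll go to the mouth and check.

```bash
python3 - <<'E'
from h import *
import cv2
M=tool(LEAN,-1)
manip.movel(list(tcp_for_ball(-.015,.25,M)),list(rpy(M)),rate=.12)
manip.dwell(.3)
print(manip.current_finger_gap(),manip.current_clock(),manip.current_eef_pos().round(4),manip.current_ft_force().round(2))
out=[];th=np.linspace(0,2*np.pi,100)
for n,(x,y) in(("scene",(320,80)),("top",(150,80))):
    s=cam.snapshot(n);k=2.5;im=cv2.resize(s["img"][y:y+200,x:x+160,::-1],None,fx=k,fy=k,interpolation=cv2.INTER_CUBIC)
    Tc=np.array(s["cam_to_world"]);b=PO+PR@[-.015,0,.25]
    ring=b+.035*(np.outer(np.cos(th),Tc[:3,0])+np.outer(np.sin(th),Tc[:3,1]))
    rim=np.c_[.065*np.cos(th),.065*np.sin(th),0*th+.155]@PR.T+PO
    for P,c in((ring,(0,0,255)),(rim,(0,160,0))): cv2.polylines(im,[((proj(s,P)-[x,y]+.5)*k).astype(int)],True,c,1)
    out.append(im)
cv2.imwrite("pics/p.png",np.hstack(out))
E
```

```text
0.013721515087325003 16.65 [0.5622 0.18   0.32  ] [ 0.05 -0.27 -0.98]
```

View pics/p.png

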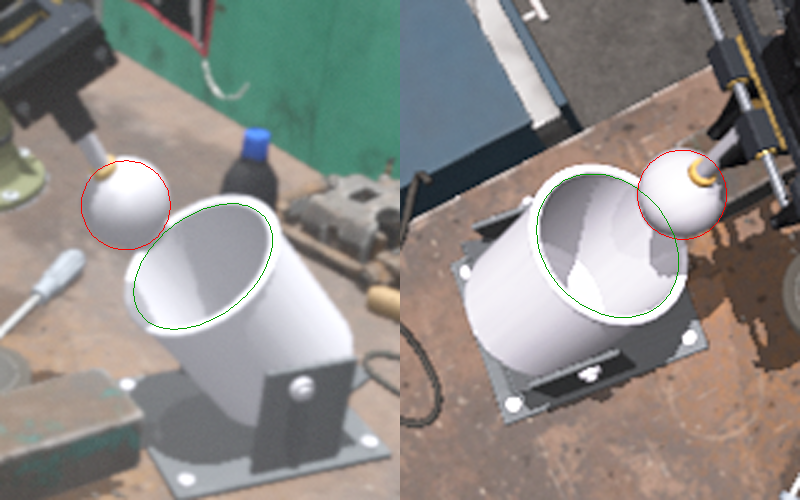

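The ball sits exactly where predicted, and the rim overlay is centred in both views. Now I'll lower it with force monitoring.

```bash
python3 - <<'E'
from h import *
M=tool(LEAN,-1); o=list(rpy(M))
f0=manip.current_ft_force()
dev=lambda: np.linalg.norm(manip.current_ft_force()-f0)
manip.movel(list(tcp_for_ball(-.015,.12,M)),o,rate=.1); print(dev())
ok=dev()<5; pz=.12
for pz,px,r in((.09,-.016,.06),(.07,-.018,.05),(.06,-.019,.04),(.055,-.019,.02),(.052,-.019,.02),(.050,-.019,.02),(.048,-.019,.02),(.046,-.019,.02),(.0445,-.019,.02)):
    manip.movel(list(tcp_for_ball(px,pz,M)),o,rate=r); d=dev(); print(pz,round(d,2),(manip.current_ft_force()-f0).round(2))
    if d>4: break
manip.dwell(.4)
print(dev(),manip.current_finger_gap(),manip.current_gripper_force(),manip.current_clock())
E
```

```text
1.5349272357338006
0.09 0.95 [ 0.54  0.71 -0.34]
0.07 0.75 [ 0.57  0.4  -0.26]
0.06 1.36 [ 1.07  0.79 -0.26]
0.055 0.85 [-0.41  0.37 -0.65]
0.052 0.44 [-0.22  0.11 -0.37]
0.05 0.84 [-0.78 -0.01  0.29]
0.048 0.95 [-0.6   0.54  0.5 ]
0.046 0.51 [0.47 0.14 0.15]
0.0445 4.52 [ 0.13 -1.44  4.28]
6.762264581188045 0.013598168098101802 19.998528737341985 21.9
```

The float touched the floor at 44.5 mm, as expected. Now I'll release and retreat.

```bash
python3 - <<'E'
from h import *
import cv2
M=tool(LEAN,-1)
manip.open_gripper(); manip.dwell(.8)
print(manip.current_finger_gap(),manip.current_gripper_force(),manip.current_ft_force().round(2))
p=manip.current_eef_pos()
manip.movel(list(p-M[:,2]*.12),rate=.08)
print(manip.current_ft_force().round(2),manip.current_clock())
a=[cam.snapshot(n)["img"][y:y+220,x:x+160,::-1] for n,x,y in(("scene",320,70),("top",150,80))]
cv2.imwrite("pics/e.png",cv2.resize(np.hstack(a),None,fx=2.5,fy=2.5))
E
```

```text
0.08717984834921515 0.5212881602346897 [-0.44  0.63 -0.49]
[ 0.44  0.5  -0.18] 25.7
```

View pics/e.png

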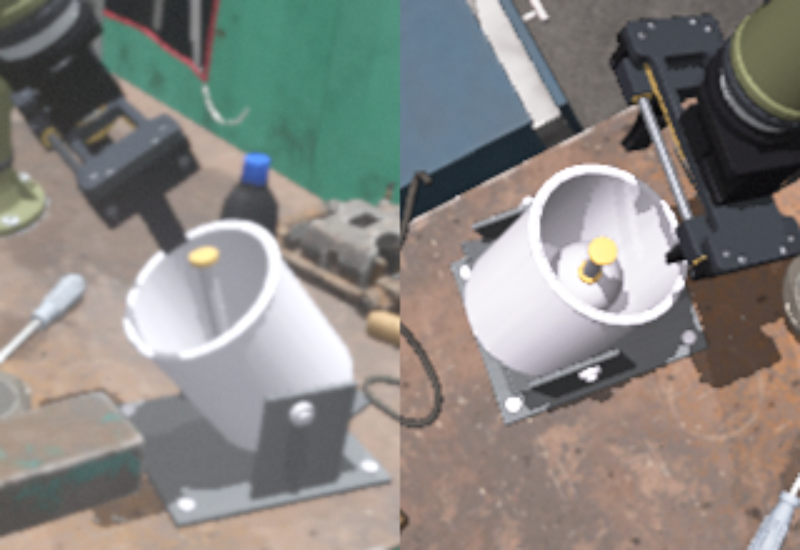

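The float is released and in the pot, with its stem standing nearly vertical (head at (603,250) in the picture). I'll move further off, then check that it is at rest and how high the ball sits.

```bash
python3 - <<'E'
from h import *
import cv2
M=tool(LEAN,-1)
manip.movel(list(manip.current_eef_pos()-M[:,2]*.06),rate=.08)
a=cam.snapshot("top"); s1=cam.snapshot("scene"); manip.dwell(1.5); b=cam.snapshot("top"); s2=cam.snapshot("scene")
f=lambda i,j:np.abs(i["img"].astype(int)-j["img"])
print("top",(f(a,b)[140:225,200:270].max(-1)>25).sum(),"scene",(f(s1,s2)[150:280,365:465].max(-1)>25).sum(),manip.current_clock())
for n,s in(("top",b),("scene",s2)):
    g=s["img"].astype(int);m=(g[...,0]>170)&(g[...,0]-g[...,2]>70);x,y,w,h=(200,140,70,85) if n=="top" else (365,150,100,130)
    yy,xx=np.nonzero(m[y:y+h,x:x+w]);print(n,"brass",len(xx),xx.mean()+x,yy.mean()+y, "max",yy.max()+y)
im=cv2.resize(b["img"][135:225,195:275,::-1],None,fx=6,fy=6,interpolation=cv2.INTER_CUBIC)
th=np.linspace(0,2*np.pi,100);Tc=np.array(b["cam_to_world"])
for px,pz,c in((-.03,.043,(0,0,255)),(-.019,.044,(0,160,0)),(-.03,.06,(255,0,0))):
    P=PO+PR@[px,0,pz]+.035*(np.outer(np.cos(th),Tc[:3,0])+np.outer(np.sin(th),Tc[:3,1]))
    cv2.polylines(im,[((proj(b,P)-[195,135]+.5)*6).astype(int)],True,c,1)
cv2.imwrite("pics/f.png",im)
E
```

```text
top 6 scene 0 28.3917
top brass 160 238.225 182.8375 max 204
scene brass 58 401.0 171.8793103448276 max 175
```

View pics/f.png

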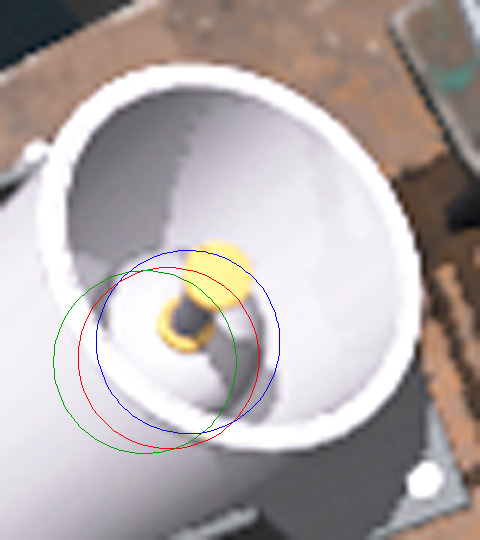

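```bash
python3 - <<'E'
from h import *
T=cam.snapshot("top");S=cam.snapshot("scene")
ob=[(T,.134,(231.7,180.8)),(T,.039,(226.2,188.7)),(S,.131,(401.1,172.2))]
def pts(v):
    a=np.array([np.sin(v[3]),np.sin(v[4]),0]);a[2]=np.sqrt(1-a@a);return PO+PR@v[:3],a
def res(v):
    b,a=pts(v);return np.concatenate([proj(s,b+a*h)[0]-p for s,h,p in ob])
v0=np.array([-.026,0,.047,0,0]);print("pred resid",res(v0).round(1))
r=least_squares(res,v0,x_scale=[.01,.01,.01,.1,.1]);print("ball in pot",r.x.round(4),r.fun.round(1))
print(manip.current_ft_force().round(2),manip.current_clock())
E
```

```text
pred resid [-22.1   0.9  -7.6   2.   20.   -2.4]
ball in pot [-0.0319 -0.0033  0.0508 -0.0145 -0.2805] [-0.3 -0.  -0.  -0.  -0.4  0. ]
[-0.52 -0.48 -0.5 ] 28.4917
```

The fit puts the ball at about 48–51 mm along the pot, against the low-side wall and under the 60 mm limit. One last stillness check, then I'll hand in.

```bash
python3 - <<'E'
from h import *
def brass():
    g=cam.snapshot("top")["img"].astype(int)[140:225,200:270];yy,xx=np.nonzero((g[...,0]>170)&(g[...,0]-g[...,2]>70)&(np.arange(70)[None]<50)&(np.arange(85)[:,None]<60));return len(xx),xx.mean(),yy.mean()
a=brass();manip.dwell(2.5);b=brass();print(a,b,manip.current_clock())
if np.hypot(a[1]-b[1],a[2]-b[2])<.5: print(manip.sign_off())
E
```

```text
(123, np.float64(29.552845528455286), np.float64(42.552845528455286)) (124, np.float64(29.483870967741936), np.float64(42.604838709677416)) 31.0917
the job is handed in; nothing more can be done
None
```

The float was lowered ball first to the pot's floor while held, released, and is lying still in the pot, its ball about 50 mm above the underside by camera fit; the job was handed in at about 31 s, with no verdict reported back.

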